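Fold up the folding board

ROBOT

A 6-joint arm with a two-finger parallel gripper is mounted at the origin on a cart in front of the work surface, level with it; the furniture and walls round the work are solid. World frame = base frame: x ahead of the robot, y to its left, z up, the work surface at z = 0. Lengths are in mm, angles in rad, forces in N, time in s.
With the tool pointing down it reaches from about 300 to 1000 mm from the base axis. Payload 5.1 kg.
Tool frame: the origin (TCP) lies midway between the tips of the shut fingers; the grasp point (between the pads) lies 19 mm behind it; z points along the fingers, y is the line along which they close (so a half turn about z gives the same grasp; the last joint's range is limited). The gripper opens to 95 mm and grips with 3 to 60 N. Pads are 20 mm wide; open, the fingers measure 119 mm over their backs; the gripper's body (75 mm by 180 mm) begins 59 mm behind the grasp point.
Start: joints at [1.099, 0.124, 1.65, -0, 1.367, -0.083], TCP at [246.42, 601.466, 214.656] pointing down, gripper open.
Joint ranges: [-2.61, 2.61], [-1.02, 2.33], [0.03, 2.71], [-1.35, 4.49], [0.32, 2.68], [-2.91, 2.91]. Speed limits (rad/s): [2.57, 2.57, 3.14, 3.14, 3.14, 3.14].

INTERFACE

Orientations are given as a rotation vector (axis times angle).
In Python, from workcell import telemetry, imaging, job gives the robot as it stands.
- The arm moves only by the tool arm_command, never from a script. Its argument "moves" is one flat list of numbers, 7 for each row, row after row: the shift along the tool's x, y, z each as a share of 80 cm, from -1 to 1, then the turn, a rotation vector about the tool's x, y, z each as a share of 180 degrees, from -1 to 1, then the closure, from 0 (fully open) to 1 (shut). In form: [x, y, z, rx, ry, rz, gripper, x, y, z, rx, ry, rz, gripper, ...]. A call has 1 to 20 rows; each row shifts and turns the commanded pose from where the row before left it, along the tool's axes as they then stand; what a row does not reach is not made up. A row lasts 1/10 s, in which the tool goes at most 50 mm and 8.59 degrees, less where a joint would pass 70% of its speed; a pose out of reach is approached as far as the arm can. A call with a number of a shift or a turn outside -1 to 1 is refused whole. A call with a gripper value outside its range is refused whole. The fingers move at their own pace and stop on an object; "newtons" is the grip in N (left out, the last holds). Time passes only in rows, so rows that do not move let the fingers close. It gives the time, the measured TCP pose, the force, the opening and the grip force at its end, in the units of the state.
- telemetry.observe(): the state, without advancing time (a new reading comes with each control period).
- imaging.camera(name): name is "scene" or "top"; returns a dict with "frame" (384x512x3 uint8, blue, green, red), "fx", "fy", "cx", "cy" (pixels), "rvec" (rotation vector, rad) and "tvec" (3), from world to camera coordinates, as OpenCV has them. Camera axes: x right, y down, z forward; pixel columns grow to the right and rows downward; lengths in mm; the calibration is good to about 2 mm. A picture is of the moment at which its call begins. There is no depth.
- job.job_done(): hands the job in; it is judged then, once.
The state is a dict: "t": time; "qpos": joint angles; "qd": joint speeds; "effort": joint torques, N m; "position": TCP position; "tool_rot": TCP orientation; "contact_force": force on the tool from outside, world axes, zero at the start; "torque": the same for the moment, N m; "width": opening from 0.0 (shut) to 1.0 (fully open); "grasp_force": force on a finger pad.
Only numpy, scipy, OpenCV 4.12 (cv2) and the standard library are available. Lean on these libraries where they do the work, as an engineer would, in place of code of your own. Each camera call takes 0.05 s, during which the arm holds its last target. There are 200 camera calls.

TASK

Fold up the small white folding board for storage, pushing only with the fingertips or the outside of the fingers and not gripping anything: first push the narrow wing up and over its hinge until it lies flat on the middle panel, then push the wide wing over so that it lies flat on top of the narrow one. Do not slap the wings down. Leave the spool, the dosing cup, the peg and the tape measure where they are, and take the hand away at the end.

Things in the scene. Friction and masses are not known exactly. Their poses are not given: they have to be found in the camera images.
- folding_board: Small white plastic clothes-folding board, held on the worktop by suction feet (it does not move). Origin: centre of the middle panel, at worktop height. Its y axis runs from the wide wing to the narrow wing, its x axis along the hinges, z up. The middle panel is 180 mm along x, 172 mm along y, its top 18 mm above the worktop. A wing is hinged on each side; both hinges run along x and are 180 mm long.
- narrow_wing (a joint): Angle of the narrow wing (rad), on the board's +y side: 0 = level, sticking out sideways from the board; pi/2 = upright; pi = lying flat on the middle panel (its stop). Starts between 0.45 and 0.9, sloping up and outward. The hinge is stiff by friction (about 0.12 N m) so the wing stays wherever it is left; some 2 N at the free edge moves it. Wing mass about 0.12 kg.
- wide_wing (a joint): Angle of the wide wing (rad), on the board's -y side: 0 = level, sticking out sideways; pi/2 = upright; pi = lying flat above the middle panel, over the folded narrow wing (its stop). Starts between 0.45 and 0.9. The hinge is stiff by friction (about 0.25 N m) and the wing stays wherever it is left; some 3 N at the free edge moves it. Wing mass about 0.2 kg.
- narrow_wing_hinge (a point): Middle of the narrow wing's hinge axis: 90 mm from the board's origin along the board's +y, 25 mm above the worktop. Its axes turn with the wing: x along the hinge, y from the hinge to the free edge.
- narrow_wing_edge (a point): Middle of the narrow wing's free edge, half-way through its thickness, 110 mm from the hinge axis. The wing is a flat plate 5 mm thick and 180 mm long along the hinge. Axes as the hinge point's.
- wide_wing_hinge (a point): Middle of the wide wing's hinge axis: 90 mm from the board's origin along the board's -y, 34 mm above the worktop. Its axes turn with the wing: x along the hinge, -y from the hinge to the free edge.
- wide_wing_edge (a point): Middle of the wide wing's free edge, half-way through its thickness, 165 mm from the hinge axis. The wing is a flat plate 5 mm thick and 180 mm long along the hinge. Axes as the hinge point's.
- spool: Bystander: loose thread spool standing upright behind the narrow wing, 25 mm across, 43 mm tall; origin at the centre of its underside.
- cap: Bystander: loose white dosing cup standing behind the wide wing, 65 mm across, 40 mm tall; origin at the centre of its underside.
- peg: Bystander: loose wooden clothes peg lying in front of the middle panel, 15 x 72 x 12 mm; origin at the centre of its underside.
- tape: Bystander: loose yellow tape measure beside the narrow wing, toward the front, 64 x 56 x 53 mm; origin at the centre of its underside.

How it is judged (in metres and radians):
On the way, in this order (a step that is already met when the one before it is completed fails the run):
1. the narrow wing lies flat on the middle panel while the wide wing is still open (value of joint narrow_wing above 3.05 rad and value of joint wide_wing below 1.5 rad), for 0.2 s.
2. the wide wing lies flat on top of it (value of joint each of narrow_wing, wide_wing above 3.05 rad), for 0.2 s.
At the end, for the whole second after the job is handed in: Both wings lie within about 5 degrees of flat (joints above 3.05 rad) and at rest, the narrow one folded first, and each bystander is within 30 mm of its starting place (all of step 2 and velocity of joint each of narrow_wing, wide_wing below 0.05 rad/s and distance of each of spool, cap, peg, tape from where it was at the start of the episode below 0.03 m); the robot touches nothing.
It fails at once if the wide wing was folded over before the narrow one lay flat (value of joint wide_wing above 1.7 rad and value of joint narrow_wing below 2.9 rad).
It fails at once if a wing was gripped: held by its plate between the fingers ((z of the grasp point in the frame of narrow_wing_edge between -0.0035 and 0.0035 m and x of the grasp point in the frame of narrow_wing_edge between -0.086 and 0.086 m and y of the grasp point in the frame of narrow_wing_edge between -0.11 and -0.004 m and contact force between the fingers and folding_board above 1 N) or (z of the grasp point in the frame of wide_wing_edge between -0.0035 and 0.0035 m and x of the grasp point in the frame of wide_wing_edge between -0.086 and 0.086 m and y of the grasp point in the frame of wide_wing_edge between 0.004 and 0.165 m and contact force between the fingers and folding_board above 1 N)).
It fails at once if a wing was slapped down (faster than 5 rad/s) (velocity of joint any of narrow_wing, wide_wing above 5 rad/s).
It fails at once if the spool, cup, peg or tape measure was pushed away, tipped or lifted (distance of any of spool, cap, peg, tape from where it was at the start of the episode above 0.03 m or angle between any of spool, cap, peg, tape's own z axis and vertical above 0.6 rad).
It also fails if it takes over 54 s, if anything falls off the work surface, if the arm or the gripper's body presses on something with over 40 N, if the wrist force passes 120 N, or if a joint passes its speed limit or range.

## Working session

There is one attempt and no reset: what is moved stays moved. The work goes in short steps, Python scripts to look and compute and a tool call to move; the robot and the scene stay as the last step left them, time stands still between calls to the robot, and variables do not carry over. Pictures are saved under pics/ and viewed, at most 10 in all, crops included, and the job is handed in when it is done.

Besides the shell and the picture viewer there is one more tool, called after "Request:" by a JSON object that holds its "api" and its "payload". arm_command: Moves the arm, as the interface text tells. Its arguments: {"type":"object","properties":{"moves":{"type":"array","items":{"type":"number","minimum":-1,"maximum":1}},"newtons":{"type":"number"}},"required":["moves"]}

```bash
mkdir -p pics; python3 - <<'E'
from workcell import telemetry, imaging
import cv2
print(telemetry.observe())
for n in("scene","top"):
    c=imaging.camera(n); f=c.pop("frame"); print(n,c)
    cv2.imwrite(f"pics/{n}0.png",f)
    cv2.imwrite(f"pics/{n}0b.png",cv2.resize(f,(800,600),interpolation=cv2.INTER_CUBIC))
E
```

```text
{'t': 0.0, 'qpos': array([ 1.09940112e+00,  1.24506137e-01,  1.65164697e+00,  2.29786883e-05,
        1.36750633e+00, -8.26340633e-02]), 'qd': array([ 0.00018698, -0.00106146, -0.00123041,  0.00016471,  0.00026791,
       -0.00078716]), 'effort': array([-1.26605035e-03, -4.17606640e+01, -3.59927237e+01,  7.72633147e-02,
        4.94624313e-02, -1.43798575e-04]), 'position': array([246.12961431, 600.91237568, 213.40236473]), 'tool_rot': array([-0.60671983, -3.08184987,  0.00311248]), 'contact_force': array([ 1.14227825, -0.50091164, -0.4281514 ]), 'torque': array([-0.04959915,  0.01802883, -0.00226663]), 'grasp_force': 0.0, 'width': 1.001040906157582}
scene {'fx': 443.5735989132203, 'fy': 443.5735989132203, 'cx': 253.8356611230305, 'cy': 188.9368716365607, 'rvec': array([ 1.99513052, -1.01352651,  0.51426194]), 'tvec': array([-261.38641722,  325.29103784, 1013.05540428])}
top {'fx': 351.12871775196965, 'fy': 351.12871775196965, 'cx': 252.69722319358758, 'cy': 190.78250580838406, 'rvec': array([ 2.0525732 , -2.17363863,  0.22962065]), 'tvec': array([  75.35665983,  527.75441427, 1037.66425945])}
```

View pics/scene0b.png

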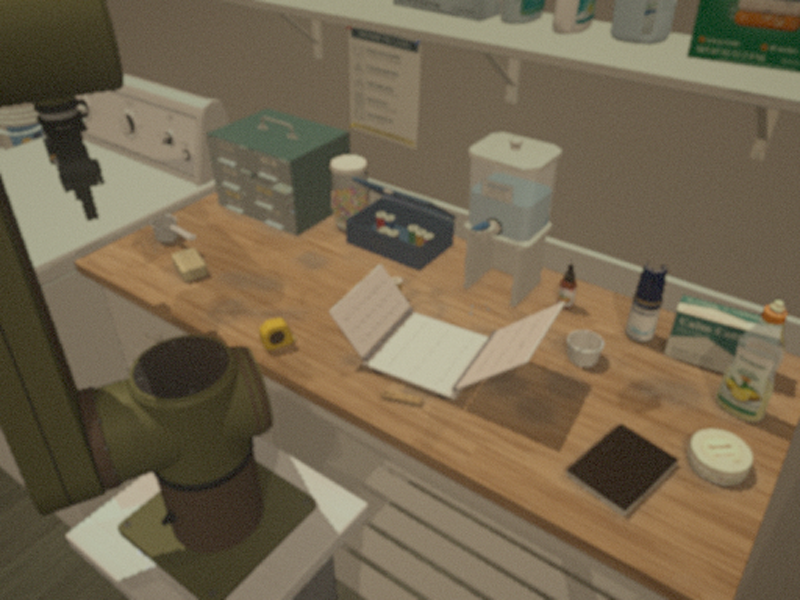

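View pics/top0b.png

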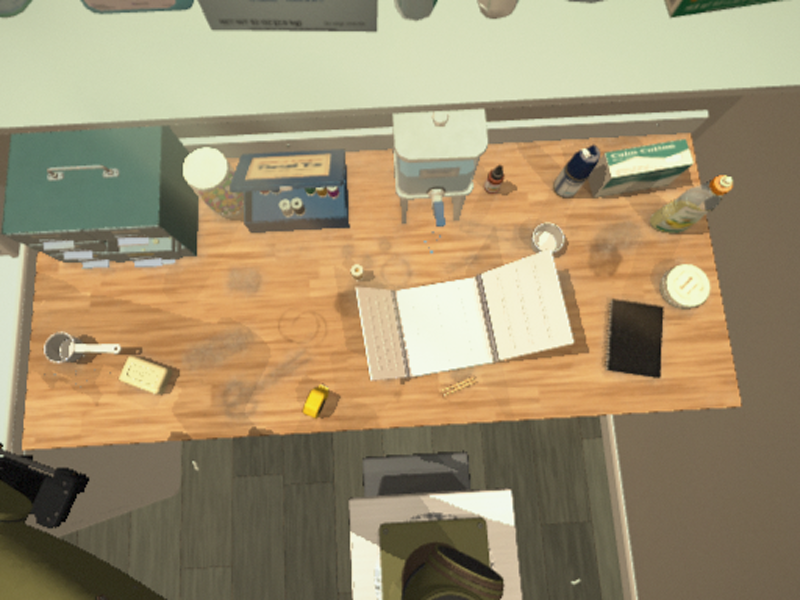

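The scene view shows the board at about (430,345) with both wings sloping up. In the top view (800 px scale) the middle panel is around (445,325), with the narrow wing on the left at (380,335) and the wide wing on the right at (525,305). The spool is at (357,271), the cup at (547,237), the peg at (458,385) and the tape at (316,401).

```bash
python3 - <<'E'
import cv2,numpy as np
t=cv2.imread("pics/top0.png")[150:260,215:375]
s=cv2.imread("pics/scene0.png")[165:260,205:365]
cv2.imwrite("pics/crops.png",cv2.resize(t,None,fx=5,fy=5,interpolation=cv2.INTER_CUBIC))
cv2.imwrite("pics/crops2.png",cv2.resize(s,None,fx=5,fy=5,interpolation=cv2.INTER_CUBIC))
E
```

```text
(no output)
```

View pics/crops.png

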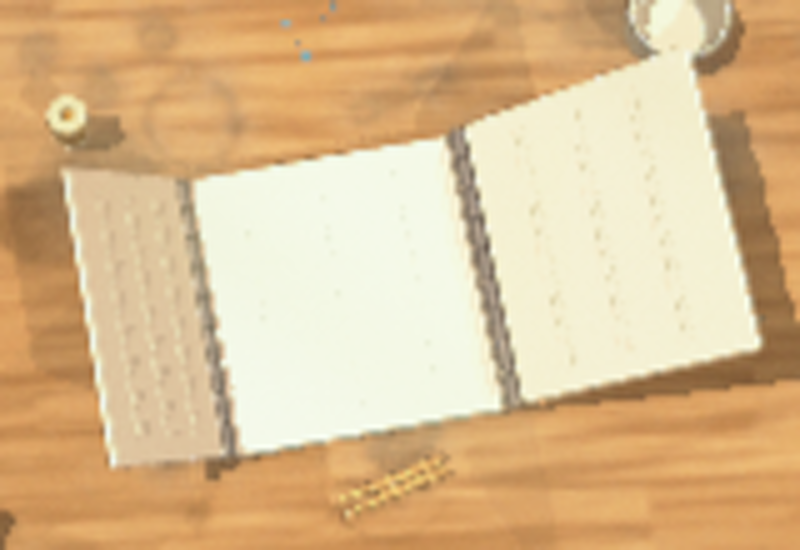

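View pics/crops2.png

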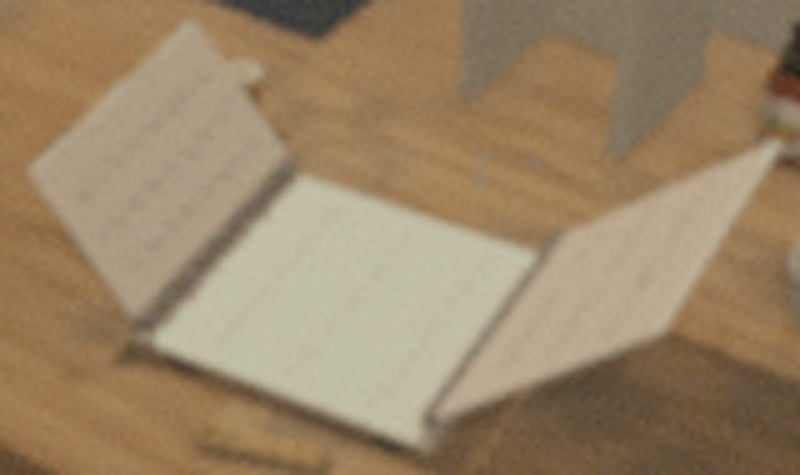

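The top crop shows the panel corners at (192,180), (240,455), (505,408) and (448,138). The narrow edge runs (65,170)–(112,466) and the wide edge (690,52)–(760,345). In the scene crop the narrow edge is (192,20)–(30,172) and the wide edge (778,143)–(668,332).

```bash
cat > h.py <<'E'
import cv2,numpy as np
C={"scene":((443.5736,253.8357,188.9369),[1.99513052,-1.01352651,.51426194],[-261.38641722,325.29103784,1013.05540428]),
"top":((351.1287,252.6972,190.7825),[2.0525732,-2.17363863,.22962065],[75.35665983,527.75441427,1037.66425945])}
def P(n):
    (f,cx,cy),r,t=C[n];R=cv2.Rodrigues(np.array(r))[0];K=np.array([[f,0,cx],[0,f,cy],[0,0,1.]])
    return K,R,np.array(t),K@np.c_[R,t]
def plane(n,uv,z):
    K,R,t,_=P(n);o=-R.T@t;d=R.T@np.linalg.solve(K,[*uv,1]);return o+d*(z-o[2])/d[2]
def tri(a,b):
    X=cv2.triangulatePoints(P("top")[3],P("scene")[3],np.array(a,float),np.array(b,float))[:,0];return X[:3]/X[3]
def proj(n,X):
    p=P(n)[3]@np.r_[X,1];return p[:2]/p[2]
E
python3 - <<'E'
from h import *
np.set_printoptions(precision=1,suppress=True)
T=lambda u,v:((u+.5)/5-.5+215,(v+.5)/5-.5+150)
S=lambda u,v:((u+.5)/5-.5+205,(v+.5)/5-.5+165)
c=np.array([plane("top",T(*p),18) for p in[(192,180),(240,455),(505,408),(448,138)]])
c2=np.array([plane("scene",S(*p),18) for p in[(300,175),(155,340),(425,450),(535,255)]])
print(c,c2)
for k in(c,c2):
    o=k.mean(0);y=(k[0]+k[1]-k[2]-k[3])/2;x=(k[0]+k[3]-k[1]-k[2])/2
    print("centre",o,"y",y,np.linalg.norm(y),"x",x,np.linalg.norm(x),np.degrees(np.arctan2(y[1],y[0])),np.degrees(np.arctan2(x[1],x[0])))
for n,a,b in[("nb",(65,170),(192,20)),("nf",(112,466),(30,172)),("wb",(690,52),(778,143)),("wf",(760,345),(668,332))]:
    X=tri(T(*a),S(*b));print(n,X,proj("top",X)-T(*a))
for n,a,z in[("spool",(66,115),43),("cup",(680,20),40),("peg",(395,485),12)]: print(n,plane("top",T(*a),z))
print("tape",plane("top",(316/1.5625,400/1.5625),40))
E
```

```text
[[ 556.2   42.6   18. ]
 [ 378.3   22.7   18. ]
 [ 398.1 -145.6   18. ]
 [ 574.7 -125.1   18. ]] [[ 557.8   43.8   18. ]
 [ 381.5   20.4   18. ]
 [ 396.2 -152.1   18. ]
 [ 574.8 -115.6   18. ]]
centre [476.8 -51.4  18. ] y [-19.1 168.    0. ] 169.10054337244313 x [177.2  20.1   0. ] 178.3676536165852 96.4823994344629 6.480315990738672
centre [477.6 -50.9  18. ] y [-15.8 166.    0. ] 166.71954966515716 x [177.4  29.9   0. ] 179.91387243137004 95.4530986739394 9.572982716168408
nb [545.9 118.1 111.5] [ 0.2 -0.2]
nf [371.   98.5 109.4] [ 0.3 -0.3]
wb [ 586.  -248.1  150.1] [ 0.2 -0.2]
wf [ 415.9 -270.1  146.6] [ 0.7 -0.7]
spool [597.5 120.6  43. ]
cup [ 639.1 -278.1   40. ]
peg [354.5 -73.3  12. ]
tape [341.  209.5  40. ]
```

Request:
{"api": "arm_command", "payload": {"moves": [0, 0, 0, 0, 0, -0.04, 1, 0, 0, 0, 0, 0, -0.04, 1, 0, 0, 0, 0, 0, -0.04, 1, 0, 0, 0, 0, 0, -0.04, 1, -0.016, -0.049, 0, 0, 0, 0, 1, -0.016, -0.049, 0, 0, 0, 0, 1, -0.016, -0.049, 0, 0, 0, 0, 1, -0.016, -0.049, 0, 0, 0, 0, 1, -0.016, -0.049, 0, 0, 0, 0, 1, -0.016, -0.049, 0, 0, 0, 0, 1, -0.016, -0.049, 0, 0, 0, 0, 1, -0.016, -0.049, 0, 0, 0, 0, 1, -0.016, -0.049, 0, 0, 0, 0, 1, -0.016, -0.049, 0, 0, 0, 0, 1, -0.016, -0.049, 0, 0, 0, 0, 1, -0.016, -0.049, 0, 0, 0, 0, 1, 0, 0, 0, 0, 0, 0, 1, 0, 0, 0, 0, 0, 0, 1], "newtons": 10}}

```text
t: 1.9
position: [452.4, 151.0, 214.2]
tool_rot: [0.175, -3.136, -0.001]
contact_force: [0.0, 1.0, 0.8]
width: 0.006
grasp_force: 0.0
```

```bash
cat > path.py <<'E'
import numpy as np
def path(L,z0,r,th0,pos,sgn,n,h=12,press=1,th1=np.pi):
    """Waypoints (board-x, board-y, z shift shares in tool axes) from pos to the push arc."""
    o=np.array([477,-51.]);bx=np.array([.9937,.1125]);by=np.array([-.1125,.9937])
    d=np.array(pos[:2])-o;x,s=d@bx,sgn*(d@by)-90
    print("now x,s,z",np.round([x,s,pos[2]],1))
    for t in np.linspace(th0,th1,n):
        c,k=np.cos(t),np.sin(t)
        zt=z0+r*k-(2.5*c if t>np.pi/2 else 0)
        st=(L*c+2.5*k if t<np.pi/2 else r*c+2.5*k)+h
        if t>np.pi/2: zt-=press
        print(f"th {t:.2f} s {st:6.1f} z {zt:6.1f}  dy {sgn*(st-s)/800:+.4f} dz {(pos[2]-zt)/800:+.4f}")
        s=st;pos=[*pos[:2],zt]
E
python3 -c "
from path import *
path(110,25,75,.85,[452.4,151,214.2],1,18)"
```

```text
now x,s,z [ -1.7 113.5 214.2]
th 0.85 s   86.5 z   81.3  dy -0.0338 dz +0.1661
th 0.98 s   74.9 z   87.5  dy -0.0145 dz -0.0077
th 1.12 s   62.2 z   92.5  dy -0.0159 dz -0.0063
th 1.25 s   48.6 z   96.3  dy -0.0170 dz -0.0047
th 1.39 s   34.3 z   98.8  dy -0.0178 dz -0.0031
th 1.52 s   19.6 z   99.9  dy -0.0184 dz -0.0014
th 1.66 s    7.9 z   98.9  dy -0.0147 dz +0.0012
th 1.79 s   -2.1 z   97.7  dy -0.0125 dz +0.0015
th 1.93 s  -11.9 z   95.1  dy -0.0122 dz +0.0032
th 2.06 s  -21.3 z   91.3  dy -0.0117 dz +0.0048
th 2.20 s  -30.0 z   86.2  dy -0.0109 dz +0.0063
th 2.33 s  -38.0 z   80.0  dy -0.0100 dz +0.0078
th 2.47 s  -45.0 z   72.8  dy -0.0088 dz +0.0090
th 2.60 s  -51.1 z   64.7  dy -0.0075 dz +0.0101
th 2.74 s  -56.0 z   55.8  dy -0.0061 dz +0.0111
th 2.87 s  -59.6 z   46.4  dy -0.0046 dz +0.0118
th 3.01 s  -62.0 z   36.6  dy -0.0029 dz +0.0123
th 3.14 s  -63.0 z   26.5  dy -0.0013 dz +0.0126
```

Request:
{"api": "arm_command", "payload": {"moves": [0, 0, 0.0415, 0, 0, 0, 1, 0, 0, 0.0415, 0, 0, 0, 1, 0, 0, 0.0415, 0, 0, 0, 1, 0, 0, 0.0415, 0, 0, 0, 1, 0, -0.012, 0, 0, 0, 0, 1, 0, -0.011, 0, 0, 0, 0, 1, 0, -0.011, 0, 0, 0, 0, 1, 0, -0.007, -0.004, 0, 0, 0, 1, 0, -0.0075, -0.004, 0, 0, 0, 1, 0, -0.008, -0.003, 0, 0, 0, 1, 0, -0.008, -0.003, 0, 0, 0, 1, 0, -0.0085, -0.0025, 0, 0, 0, 1, 0, -0.0085, -0.0025, 0, 0, 0, 1, 0, -0.009, -0.0015, 0, 0, 0, 1, 0, -0.009, -0.0015, 0, 0, 0, 1, 0, 0, 0, 0, 0, 0, 1]}}

```text
t: 3.5
position: [461.2, 71.2, 99.0]
tool_rot: [0.177, -3.136, 0.002]
contact_force: [0.2, 0.2, -0.7]
width: 0.009
grasp_force: 0.0
```

```bash
python3 - <<'E'
from workcell import imaging
import cv2,numpy as np
a=cv2.resize(imaging.camera("scene")["frame"][130:290,160:400],None,fx=3.3,fy=3.3)
cv2.imwrite("pics/p1.png",a)
E
```

```text
(no output)
```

View pics/p1.png

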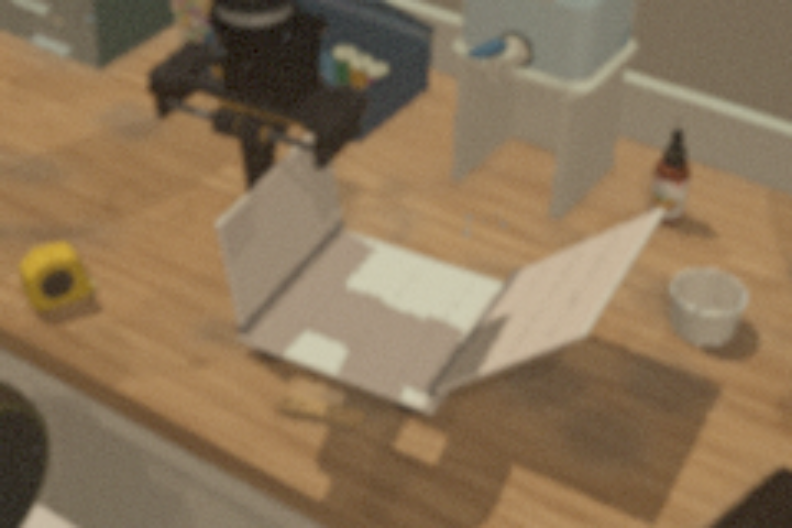

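The narrow wing at (280,240) is nearly upright against the fingers, and the bystanders haven't moved. I'll carry on along the arc.

Request:
{"api": "arm_command", "payload": {"moves": [0, -0.009, -0.0005, 0, 0, 0, 1, 0, -0.009, -0.0005, 0, 0, 0, 1, 0, -0.0075, 0.0005, 0, 0, 0, 1, 0, -0.0075, 0.0005, 0, 0, 0, 1, 0, -0.006, 0.001, 0, 0, 0, 1, 0, -0.006, 0.001, 0, 0, 0, 1, 0, -0.006, 0.0015, 0, 0, 0, 1, 0, -0.006, 0.0015, 0, 0, 0, 1, 0, -0.006, 0.0025, 0, 0, 0, 1, 0, -0.006, 0.0025, 0, 0, 0, 1, 0, -0.0055, 0.003, 0, 0, 0, 1, 0, -0.0055, 0.003, 0, 0, 0, 1, 0, -0.005, 0.004, 0, 0, 0, 1, 0, -0.005, 0.004, 0, 0, 0, 1, 0, -0.0045, 0.0045, 0, 0, 0, 1, 0, -0.0045, 0.0045, 0, 0, 0, 1]}}

```text
t: 5.15
position: [470.5, -6.6, 72.7]
tool_rot: [0.179, -3.136, 0.0]
contact_force: [0.6, 0.1, 1.1]
width: 0.006
grasp_force: 0.6
```

```bash
python3 - <<'E'
from workcell import imaging,telemetry
import cv2,numpy as np
from path import *
a=cv2.resize(imaging.camera("scene")["frame"][130:290,160:400],None,fx=3.3,fy=3.3)
cv2.imwrite("pics/p2.png",a)
p=telemetry.observe()["position"]
path(110,25,75,2.6,p,1,5,press=2)
E
```

```text
now x,s,z [ -1.8 -45.3  72.1]
th 2.60 s  -51.0 z   63.8  dy -0.0070 dz +0.0103
th 2.74 s  -55.9 z   54.9  dy -0.0062 dz +0.0111
th 2.87 s  -59.6 z   45.5  dy -0.0046 dz +0.0118
th 3.01 s  -62.0 z   35.6  dy -0.0030 dz +0.0123
th 3.14 s  -63.0 z   25.5  dy -0.0013 dz +0.0126
```

View pics/p2.png

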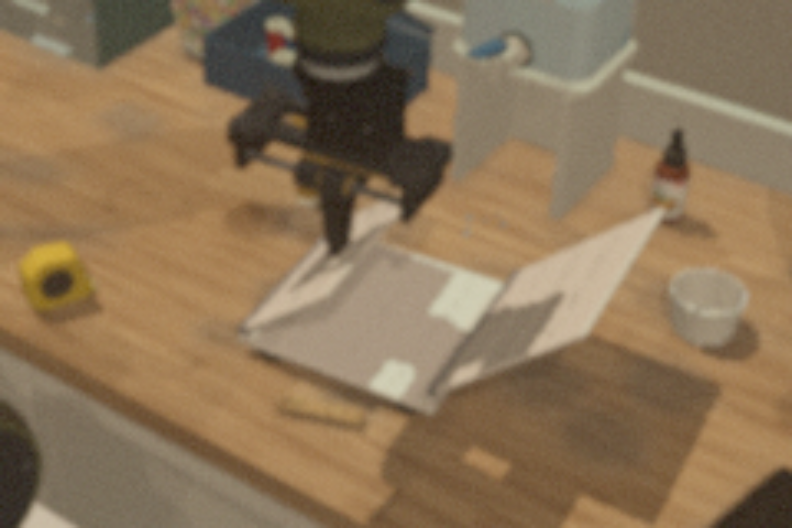

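The narrow wing at (330,270) is past vertical with the tip on its outer face. Next I press it flat, then lift.

Request:
{"api": "arm_command", "payload": {"moves": [0, -0.0035, 0.005, 0, 0, 0, 1, 0, -0.0035, 0.005, 0, 0, 0, 1, 0, -0.003, 0.0055, 0, 0, 0, 1, 0, -0.003, 0.0055, 0, 0, 0, 1, 0, -0.002, 0.006, 0, 0, 0, 1, 0, -0.002, 0.006, 0, 0, 0, 1, 0, -0.0015, 0.006, 0, 0, 0, 1, 0, -0.0015, 0.006, 0, 0, 0, 1, 0, -0.0005, 0.006, 0, 0, 0, 1, 0, -0.0005, 0.006, 0, 0, 0, 1, 0, 0, 0.001, 0, 0, 0, 1, 0, 0, 0, 0, 0, 0, 1, 0, 0, 0, 0, 0, 0, 1, 0, 0, 0, 0, 0, 0, 1]}}

```text
t: 6.6
position: [472.5, -22.9, 27.6]
tool_rot: [0.179, -3.136, 0.0]
contact_force: [-3.9, -0.4, 9.8]
width: 0.004
grasp_force: 4.7
```

Request:
{"api": "arm_command", "payload": {"moves": [0, 0, -0.02, 0, 0, 0, 1, 0, 0, -0.04, 0, 0, 0, 1, 0, 0, -0.04, 0, 0, 0, 1, 0, 0, -0.04, 0, 0, 0, 1, 0, 0, -0.04, 0, 0, 0, 1, 0, 0, -0.04, 0, 0, 0, 1, 0, 0, -0.04, 0, 0, 0, 1, 0, 0, -0.04, 0, 0, 0, 1, 0, -0.04, 0, 0, 0, 0, 1, 0, -0.04, 0, 0, 0, 0, 1, 0, -0.04, 0, 0, 0, 0, 1, 0, -0.04, 0, 0, 0, 0, 1, 0, -0.04, 0, 0, 0, 0, 1, 0, -0.04, 0, 0, 0, 0, 1, 0, -0.04, 0, 0, 0, 0, 1, 0, -0.04, 0, 0, 0, 0, 1, 0, -0.04, 0, 0, 0, 0, 1, 0, -0.01, 0, 0, 0, 0, 1, 0, 0, 0, 0, 0, 0, 1]}}

```text
t: 8.5
position: [505.8, -317.5, 265.6]
tool_rot: [0.176, -3.135, -0.002]
contact_force: [0.7, 0.9, -0.0]
width: 0.001
grasp_force: 0.0
```

```bash
python3 - <<'E'
from workcell import imaging,telemetry
import cv2,numpy as np
from path import *
a=cv2.resize(imaging.camera("scene")["frame"][130:290,160:400],None,fx=3.3,fy=3.3)
cv2.imwrite("pics/p3.png",a)
p=telemetry.observe()["position"]
path(165,34,120,.72,p,-1,19,press=1.5)
E
```

```text
now x,s,z [ -1.2 177.1 265.9]
th 0.72 s  137.7 z  113.1  dy +0.0493 dz +0.1910
th 0.85 s  122.2 z  124.5  dy +0.0193 dz -0.0142
th 0.99 s  104.8 z  134.3  dy +0.0218 dz -0.0122
th 1.12 s   85.6 z  142.2  dy +0.0239 dz -0.0099
th 1.26 s   65.1 z  148.2  dy +0.0256 dz -0.0075
th 1.39 s   43.7 z  152.1  dy +0.0268 dz -0.0049
th 1.53 s   21.7 z  153.9  dy +0.0275 dz -0.0022
th 1.66 s    3.6 z  152.2  dy +0.0226 dz +0.0021
th 1.80 s  -12.4 z  150.0  dy +0.0200 dz +0.0028
th 1.93 s  -27.9 z  145.7  dy +0.0194 dz +0.0054
th 2.07 s  -42.8 z  139.3  dy +0.0185 dz +0.0080
th 2.20 s  -56.6 z  131.0  dy +0.0173 dz +0.0104
th 2.33 s  -69.2 z  120.9  dy +0.0157 dz +0.0126
th 2.47 s  -80.3 z  109.2  dy +0.0139 dz +0.0146
th 2.60 s  -89.8 z   96.2  dy +0.0118 dz +0.0163
th 2.74 s  -97.4 z   81.9  dy +0.0095 dz +0.0178
th 2.87 s -103.0 z   66.8  dy +0.0071 dz +0.0189
th 3.01 s -106.6 z   51.1  dy +0.0045 dz +0.0197
th 3.14 s -108.0 z   35.0  dy +0.0018 dz +0.0201
```

View pics/p3.png

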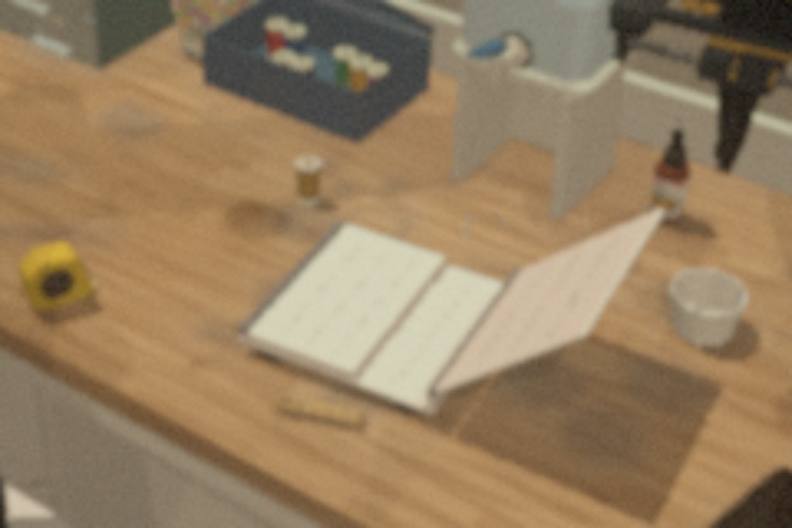

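The narrow wing lies flat on the panel at (345,300) and the spool (308,180), tape, peg and cup are undisturbed. Now I start on the wide wing.

Request:
{"api": "arm_command", "payload": {"moves": [0, 0, 0.038, 0, 0, 0, 1, 0, 0, 0.038, 0, 0, 0, 1, 0, 0, 0.038, 0, 0, 0, 1, 0, 0, 0.038, 0, 0, 0, 1, 0, 0, 0.039, 0, 0, 0, 1, 0, 0.02, 0, 0, 0, 0, 1, 0, 0.017, 0, 0, 0, 0, 1, 0, 0.012, 0, 0, 0, 0, 1, 0, 0.0095, -0.007, 0, 0, 0, 1, 0, 0.0095, -0.007, 0, 0, 0, 1, 0, 0.011, -0.006, 0, 0, 0, 1, 0, 0.011, -0.006, 0, 0, 0, 1, 0, 0.012, -0.005, 0, 0, 0, 1, 0, 0.012, -0.005, 0, 0, 0, 1, 0, 0.013, -0.004, 0, 0, 0, 1, 0, 0.013, -0.004, 0, 0, 0, 1, 0, 0.0135, -0.0025, 0, 0, 0, 1, 0, 0.0135, -0.0025, 0, 0, 0, 1]}}

```text
t: 10.35
position: [490.7, -183.2, 153.2]
tool_rot: [0.179, -3.137, -0.001]
contact_force: [0.7, -1.8, 2.0]
width: 0.008
grasp_force: 1.2
```

Request:
{"api": "arm_command", "payload": {"moves": [0, 0.0135, -0.001, 0, 0, 0, 1, 0, 0.0135, -0.001, 0, 0, 0, 1, 0, 0.0115, 0.001, 0, 0, 0, 1, 0, 0.0115, 0.001, 0, 0, 0, 1, 0, 0.01, 0.0015, 0, 0, 0, 1, 0, 0.01, 0.0015, 0, 0, 0, 1, 0, 0.0095, 0.0025, 0, 0, 0, 1, 0, 0.0095, 0.0025, 0, 0, 0, 1, 0, 0.009, 0.004, 0, 0, 0, 1, 0, 0.009, 0.004, 0, 0, 0, 1, 0, 0.0085, 0.005, 0, 0, 0, 1, 0, 0.0085, 0.005, 0, 0, 0, 1, 0, 0.008, 0.0065, 0, 0, 0, 1, 0, 0.008, 0.0065, 0, 0, 0, 1, 0, 0.007, 0.0075, 0, 0, 0, 1, 0, 0.007, 0.0075, 0, 0, 0, 1]}}

```text
t: 11.95
position: [476.7, -61.2, 109.2]
tool_rot: [0.179, -3.136, -0.001]
contact_force: [-0.2, -0.7, 1.2]
width: 0.008
grasp_force: 0.6
```

```bash
python3 - <<'E'
from workcell import imaging,telemetry
import cv2,numpy as np
from path import *
a=cv2.resize(imaging.camera("scene")["frame"][130:290,160:400],None,fx=3.3,fy=3.3)
cv2.imwrite("pics/p4.png",a)
p=telemetry.observe()["position"]
path(165,34,120,2.6,p,-1,5,press=2)
E
```

```text
now x,s,z [ -2.2 -80.7 107.9]
th 2.60 s  -89.5 z   96.0  dy +0.0111 dz +0.0149
th 2.74 s  -97.2 z   81.7  dy +0.0096 dz +0.0179
th 2.87 s -103.0 z   66.5  dy +0.0071 dz +0.0190
th 3.01 s -106.6 z   50.7  dy +0.0045 dz +0.0198
th 3.14 s -108.0 z   34.5  dy +0.0018 dz +0.0202
```

View pics/p4.png

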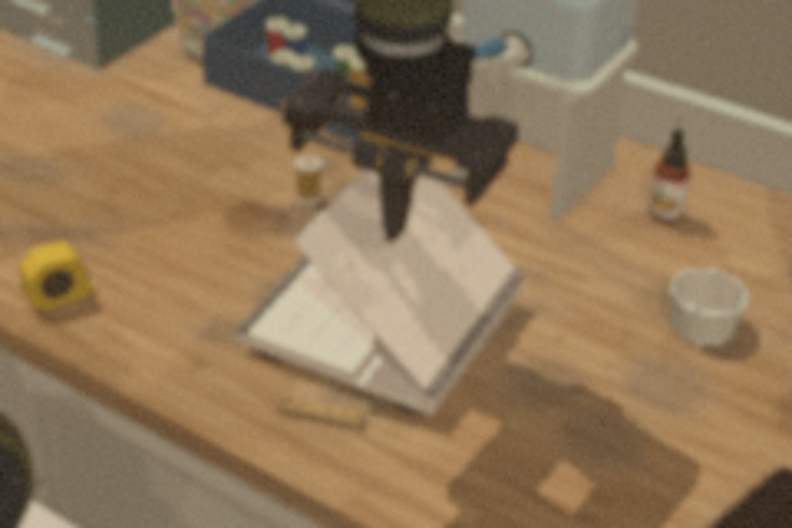

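The wide wing at (420,280) is well past upright, with the fingertip on its outer face and the bystanders still in place. I'll finish the press.

Request:
{"api": "arm_command", "payload": {"moves": [0, 0.0055, 0.0075, 0, 0, 0, 1, 0, 0.0055, 0.0075, 0, 0, 0, 1, 0, 0.005, 0.009, 0, 0, 0, 1, 0, 0.005, 0.009, 0, 0, 0, 1, 0, 0.0035, 0.0095, 0, 0, 0, 1, 0, 0.0035, 0.0095, 0, 0, 0, 1, 0, 0.002, 0.01, 0, 0, 0, 1, 0, 0.002, 0.01, 0, 0, 0, 1, 0, 0.001, 0.01, 0, 0, 0, 1, 0, 0.001, 0.01, 0, 0, 0, 1, 0, 0, 0.002, 0, 0, 0, 1, 0, 0, 0, 0, 0, 0, 1, 0, 0, 0, 0, 0, 0, 1, 0, 0, 0, 0, 0, 0, 1]}}

```text
t: 13.4
position: [473.8, -35.0, 36.6]
tool_rot: [0.179, -3.135, 0.0]
contact_force: [-7.8, 0.8, 16.9]
width: 0.003
grasp_force: 8.4
```

Contact is firm at the expected height of 36.5 mm, so the wing is flat. I'll lift away.

Request:
{"api": "arm_command", "payload": {"moves": [0, 0, -0.01, 0, 0, 0, 1, 0, 0, -0.03, 0, 0, 0, 1, 0, 0, -0.04, 0, 0, 0, 1, 0, 0, -0.04, 0, 0, 0, 1, 0, 0, -0.04, 0, 0, 0, 1, 0, 0, -0.04, 0, 0, 0, 1, 0, 0.04, -0.02, 0, 0, 0, 1, 0, 0.04, 0, 0, 0, 0, 1, 0, 0.04, 0, 0, 0, 0, 1, 0, 0.04, 0, 0, 0, 0, 1, 0, 0.04, 0, 0, 0, 0, 1, 0, 0.04, 0, 0, 0, 0, 1, 0, 0.04, 0, 0, 0, 0, 1, 0, 0, 0, 0, 0, 0, 1, 0, 0, 0, 0, 0, 0, 1]}}

```text
t: 14.9
position: [448.1, 187.9, 210.1]
tool_rot: [0.181, -3.136, 0.001]
contact_force: [0.4, -0.6, -0.3]
width: 0.002
grasp_force: 0.0
```

```bash
python3 - <<'E'
from workcell import imaging
import cv2
a=cv2.resize(imaging.camera("scene")["frame"][130:290,160:400],None,fx=3.3,fy=3.3)
cv2.imwrite("pics/p5.png",a)
E
```

```text
(no output)
```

View pics/p5.png

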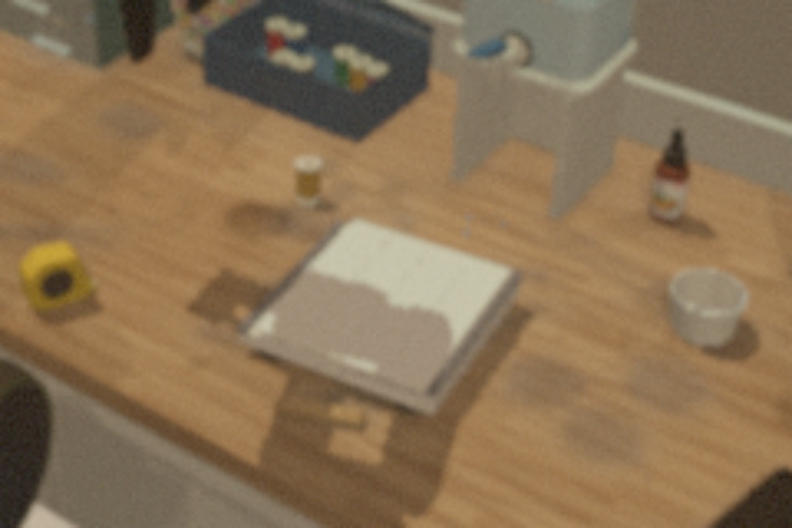

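The board at (385,310) is folded flat, the bystanders are unmoved and the hand is clear.

```bash
python3 -c "
from workcell import job
print(job.job_done())"
```

```text
the job is handed in; nothing more can be done
None
```

The board is folded, narrow wing first and the wide wing flat on top. In the last picture the spool, cup, peg and tape had not moved and the hand was clear. I handed the job in at about 15 s, and no verdict came back.

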